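# Slide the locked plate carriage home

## Robot

A 6-joint arm with a two-finger parallel gripper is mounted at the origin on the work surface. World frame = base frame: x ahead of the robot, y to its left, z up, the work surface at z = 0. Lengths are in m, angles in degrees, forces in N, time in s.
With the tool pointing down it reaches from about 0.4 to 0.825 m from the base axis. Payload 7 kg.
Tool frame: the origin (TCP) lies on the centre line of the jaws, within the pads' length; the fingertips stand 22 mm ahead of it and the grasp point (between the pads) lies 3 mm ahead of it; z points along the fingers, y is the line along which they close (so a half turn about z gives the same grasp; the last joint's range is limited). The gripper opens to 88 mm and grips with 3 to 60 N. Pads are 19 mm wide; open, the fingers measure 130 mm over their backs; the gripper's body (78 mm by 193 mm) begins 47 mm behind the grasp point.
Start: joints at [82.569, 20.546, 0.682, 0, -70.136, -16.507], TCP at [0.274, 0.617, 0.249] pointing down, gripper open.
Joint ranges: [-176.03, 176.03], [-82.01, 121.73], [-58.28, 71.71], [-173.87, 95.51], [-174.79, -0.11], [-173.66, 173.66]. Speed limits (degrees/s): [136.94, 136.94, 172.46, 180, 180, 180].

## Interface

Orientations are given as [roll, pitch, yaw] about the fixed x, y, z axes, in that order (R = Rz(yaw) Ry(pitch) Rx(roll)).
In Python, from plant import get_state, cams, r gives the robot as it stands.
- The arm moves only by the tool apply_moves, never from a script. Its argument "targets" is a list of rows, each an object with "dp": the shift along the world's x, y, z in m, a list of three; "yaw": the turn about the world's z in degrees. In form: [{"dp": [x, y, z], "yaw": yaw}, ...]. A call has 1 to 20 rows; each row is the pose to reach, as a shift and turn from the pose commanded when the call began; what a row does not reach only later rows make up. A row lasts 1/12 s, in which the tool goes at most 41.7 mm and 7.16 degrees, less where a joint would pass 70% of its speed; a pose out of reach is approached as far as the arm can. A call with a gripper value outside its range is refused whole. "grip" is the gripper command: -1 is fully open, 1 is shut, values between are in proportion, set as the call begins (left out, the last holds). The fingers move at their own pace and stop on an object; "squeeze" is the grip in N (left out, the last holds). Time passes only in rows, so rows that repeat a pose let the fingers close. It gives the time, the measured TCP pose, the force, the opening and the grip force at its end, in the units of the state.
- get_state(): the state, without advancing time (a new reading comes with each control period).
- cams.capture(name): name is "side" or "top" or "wrist"; returns a dict with "image" (384x512x3 uint8, red, green, blue), "range_z" (384x512 float32, m along the optical axis (not along the pixel's ray), 0 where there is no reading), "fx", "fy", "cx", "cy" (pixels), "k1" (the pictures are not rectified: a ray, as slopes to the right and down, at radius r is drawn at 1 + k1 r^2 times it, then the intrinsics apply), "R" (3x3) and "t" (3): a world point X has camera coordinates R X + t; the wrist camera has in their place "T_tool_cam" (4x4, takes a point from camera to tool coordinates, whose origin is the TCP and whose axes are the flange's). Camera axes: x right, y down, z forward; pixel columns grow to the right and rows downward; lengths in m; the calibration is good to about 2 mm. A picture is of the moment at which its call begins: read the wrist's pose just before it.
- r.close_job(): hands the job in; it is judged then, once.
The state is a dict: "time_s": time; "joints": joint angles; "qd": joint speeds; "joint_torque": joint torques, N m; "tcp_pos": TCP position; "eef_rot": TCP orientation; "contact_force": force on the tool from outside, world axes, zero at the start; "moment": the same for the moment, N m; "gripper_width": finger opening in m; "gripper_force": force on a finger pad.
Only numpy, scipy, OpenCV 4.12 (cv2) and the standard library are available. Lean on these libraries where they do the work, as an engineer would, in place of code of your own. Each camera call takes 0.05 s, during which the arm holds its last target. There are 200 camera calls.

## Task

Slide the plate reader's carriage, with its microplate, fully home to the end stop under the hood: press the orange locking button on the carriage down, keep it held down while you push the carriage along all the way to its stop, then let go so that the button springs back up and locks, and move clear. Only touch and push: leave the microplate seated in its carriage and do not disturb the bottle, the jar or the tip box.

Things in the scene. Friction and masses are not known exactly. Their poses are not given: they have to be found in the camera images.
- reader: White bench-top plate reader, fixed to the table: bed 130 mm wide (its own x), 390 mm long (its own y, -185 to +205 mm), 30 mm high, and a blue-roofed hood over its +y end (y from +45 mm, 107 mm high). Origin: table level, mid-width; z up. The carriage and its button are parts of it; the carriage slides along the reader's own +y, into the hood.
- button_top (a point): Centre of the top face of the orange locking button, which rides on the carriage and moves down as it is pressed. 40 mm (reader's x) by 32 mm (reader's y); its top is 64 mm above the table when up, 12 mm above the black handle block (70 mm by 44 mm) around it. Axes as the reader's.
- wall_top (a point): Middle of the top edge of the black upright thumb wall, fixed to the carriage across the slide at the hood side of the button: 70 mm wide, 8 mm thick, top 85 mm above the table, near face 20 mm from the button's centre along the reader's +y. Fingertips pressing the button can push against it. Axes as the reader's.
- release (a joint): Locking button's travel in m: 0 up, 0.009 fully down. Spring: about 1.5 N to start, 5 N fully down. Up, it locks the carriage to a rack with a notch every 13 mm (1 mm of play); the carriage is free only while the button is down more than 0.0055.
- carriage (a joint): Carriage travel in m along the reader's +y: 0 at the start (out, locked), 0.130 at the end stop (home), where the button can spring up into the last notch. Sliding friction about 2 N.
- nest (a point): Centre of the floor of the carriage's nest, in which the microplate sits; 98 mm along the reader's +y from the button's centre, 38 mm above the table. The nest's rim is 8 mm high. Axes as the reader's.
- plate_mid (a point): Centre (half-way up) of the loose microplate, 85.5 mm by 127.8 mm (along the slide), 14 mm high, about 0.07 kg; it lies in the nest, this point 7 mm above the nest's floor.
- bottle_mid (a point): Centre (half-way up) of an amber bottle with a white cap, 48 mm across, 85 mm high, standing on the table beside the reader on the robot's side. Leave alone.
- jar_mid (a point): Centre (half-way up) of a white jar with a green lid, 44 mm across, 50 mm high, standing beside the reader on its far side. Leave alone.
- tipbox_mid (a point): Centre (half-way up) of a blue tip box with a clear lid, 77 mm by 112 mm, 58 mm high, on the table beside the hood on the far side. Leave alone.
Things that resemble listed ones, but are neither listed nor needed, are in the scene too. Of the things like the part that bears plate_mid, leave any that is black; of the rest the larger one is meant.

How it is judged:
By the outcome, as a careful person would: the job done as asked, in the order asked, and still so for the second after the job is handed in, with the robot touching nothing.
It also fails if it takes over 38 s, if anything falls off the work surface, if the arm or the gripper's body presses on something with over 40 N, if the wrist force passes 120 N, or if a joint passes its speed limit or range.

## Working session

There is one attempt and no reset: what is moved stays moved. The work goes in short steps, Python scripts to look and compute and a tool call to move; the robot and the scene stay as the last step left them, time stands still between calls to the robot, and variables do not carry over. Pictures are saved under pics/ and viewed, at most 10 in all, crops included, and the job is handed in when it is done.

Besides the shell and the picture viewer there is one more tool, called after "Emit:" as name(argument=value, ...), one argument or row to a line, values as JSON. apply_moves: Moves the arm, as the interface text tells. Its arguments: {"type":"object","properties":{"targets":{"type":"array","items":{"type":"object","properties":{"dp":{"type":"array","items":{"type":"number"}},"yaw":{"type":"number"}}}},"grip":{"type":"number"},"squeeze":{"type":"number"}},"required":["targets"]}

```bash
mkdir -p pics; cat > h.py <<'E'
import numpy as np,cv2
from plant import get_state,cams,r
from scipy.spatial.transform import Rotation as Ro
def pts(c):
    h,w=c["range_z"].shape
    u,v=np.meshgrid(np.arange(w),np.arange(h))
    K=np.array([[c["fx"],0,c["cx"]],[0,c["fy"],c["cy"]],[0,0,1.]])
    p=cv2.undistortPoints(np.stack([u,v],-1).reshape(-1,1,2).astype(float),K,np.array([c["k1"],0,0,0.])).reshape(h,w,2)
    z=c["range_z"]
    X=np.dstack([p*z[...,None],z])
    W=(X-np.array(c["t"]))@np.array(c["R"])
    W[z==0]=np.nan
    return W
E
python3 - <<'E'
from h import *
a=[]
for n in("top","side"):
    c=cams.capture(n);np.savez(n+".npz",image=c["image"],W=pts(c))
    cv2.imwrite(f"pics/{n}0.png",cv2.resize(c["image"][...,::-1],(768,576)))
print(get_state())
E
```

```text
{'time_s': 0.1, 'joints': array([ 8.25701964e+01,  2.05871763e+01,  6.38958560e-01, -1.66281117e-02,
       -7.01359793e+01, -1.65062174e+01]), 'qd': array([-0.00146325, -0.10708955,  0.15726851,  0.12727238, -0.0063189 ,
        0.02857568]), 'joint_torque': array([-1.60397856e-03, -5.84162235e+01,  2.93747860e+01,  7.01541960e+00,
        1.01500683e-02, -4.83405665e-05]), 'tcp_pos': array([0.27372988, 0.61656458, 0.2477211 ]), 'eef_rot': array([ 1.79914831e+02, -8.93592841e-03, -2.39416758e+01]), 'contact_force': array([-0.54796545, -0.07267339, -0.05581416]), 'moment': array([-0.02019895,  0.00685217, -0.06094816]), 'gripper_force': 0.0, 'gripper_width': 0.08764021925657463}
```

View pics/top0.png

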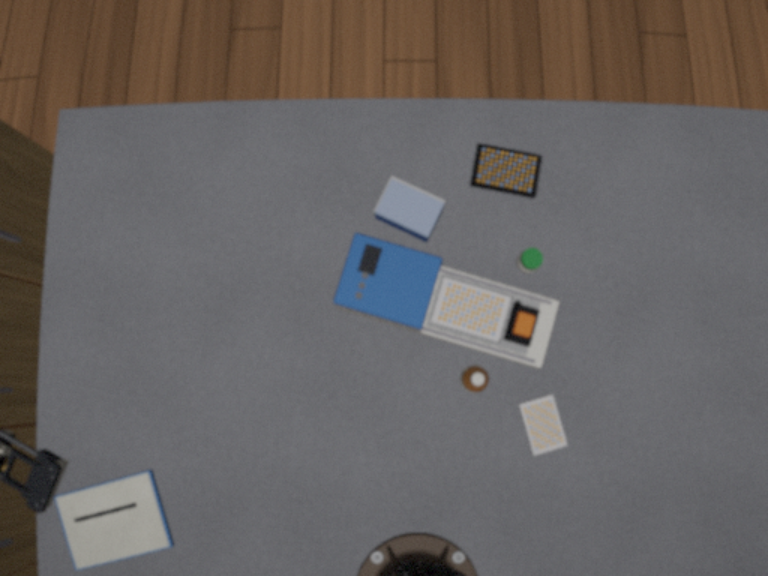

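View pics/side0.png

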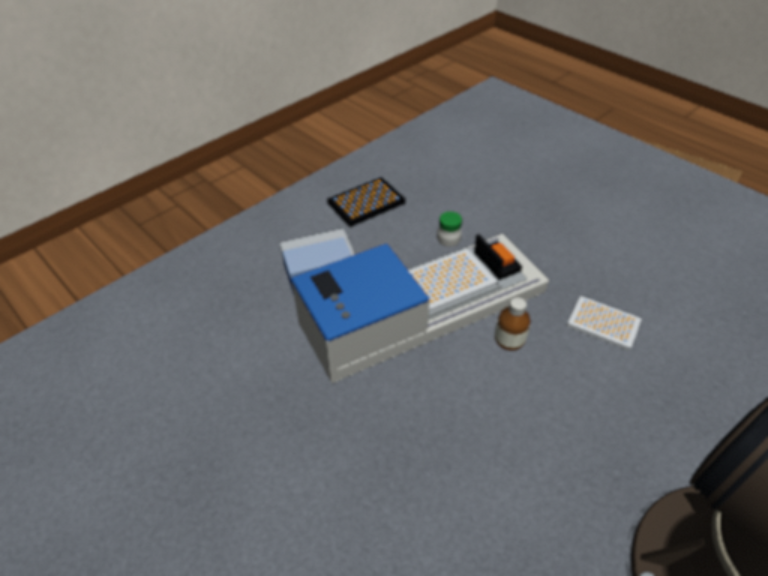

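Top view (768x576): button is orange at (523,323), wall just left of it at (511,322), hood at (388,280), bottle (475,379), jar (531,260), tip box (410,208). Microplate candidates are the white one in the carriage (472,307), the black one (507,170) and the small white one on the table (543,425). The carriage one is meant: it is not black, it is the larger white one, and it is seated in the nest.

```bash
python3 - <<'E'
from h import *
for n in("top","side"):
    d=np.load(n+".npz");im=d["image"];W=d["W"];hsv=cv2.cvtColor(im,cv2.COLOR_RGB2HSV)
    H,S,V=[hsv[...,i].astype(int) for i in range(3)]
    z=W[...,2]
    rect=lambda m:cv2.minAreaRect(W[m][:,:2].astype(np.float32)*1000)
    blue=(H>100)&(H<118)&(S>170)&(V>120)&(z>.09)&(z<.125)
    print(n,"roof",rect(blue),np.median(z[blue]))
    near=(W[...,0]>.35)&(W[...,0]<.8)&(abs(W[...,1])<.5)
    org=(H<18)&(S>190)&(V>150)&near&(z>.054)&(z<.075)
    k=cv2.connectedComponentsWithStats(org.astype(np.uint8))
    for i in range(1,k[0]):
        if k[2][i][4]>20:
            m=k[1]==i;print("orange",k[3][i]*1.5,k[2][i][4],W[m].mean(0),np.median(z[m]),rect(m))
    bed=near&(z>.02)&(z<.036)&(V>130)&(S<60);kb=cv2.connectedComponentsWithStats(bed.astype(np.uint8))
    i=1+np.argmax(kb[2][1:,4]);m=kb[1]==i;print("bed",rect(m),m.sum())
    wl=near&(z>.076)&(z<.092)&(V<70);print("wall",wl.sum(),W[wl].mean(0) if wl.any() else 0)
    bt=(H<18)&(S>120)&near&(z>.03)&(z<.1)&(W[...,0]<.5);print("bottle?",bt.sum(),W[bt].mean(0) if bt.any() else 0)
    gr=(H>45)&(H<80)&(S>120)&near;print("jar",W[gr].mean(0))
im=np.load("top.npz")["image"][170:270,270:390]
cv2.imwrite("pics/crop.png",cv2.resize(im[...,::-1],(720,600),interpolation=cv2.INTER_CUBIC))
E
```

```text
top roof ((0.0, 0.0), (0.0, 0.0), 0.0) nan
bed ((512.0704956054688, -131.7459716796875), (229.0927276611328, 130.6461639404297), 73.34650421142578) 1352
wall 65 [ 0.50325341 -0.16382035  0.08384477]
bottle? 204 [ 0.45733253 -0.15172756  0.06136135]
jar [ 0.61722762 -0.20519621  0.04979889]
side roof ((566.9921264648438, 55.340576171875), (154.22911071777344, 126.19043731689453), 73.50929260253906) 0.10717144082834276
orange [502.37142857 251.89285714] 70 [ 0.49256323 -0.19101848  0.06452438] 0.06455399814135393 ((494.1627197265625, -191.3096923828125), (14.664372444152832, 37.996864318847656), 72.54984283447266)
bed ((533.0576782226562, -62.72853088378906), (377.5293884277344, 131.19158935546875), 73.57357025146484) 1118
wall 169 [ 0.54335548 -0.03846492  0.08290871]
bottle? 332 [ 0.42244695 -0.12050093  0.06011965]
jar [ 0.61198958 -0.20322095  0.04905852]
  return _methods._mean(a, axis=axis, dtype=dtype,
  ret = ret.dtype.type(ret / rcount)
```

View pics/crop.png

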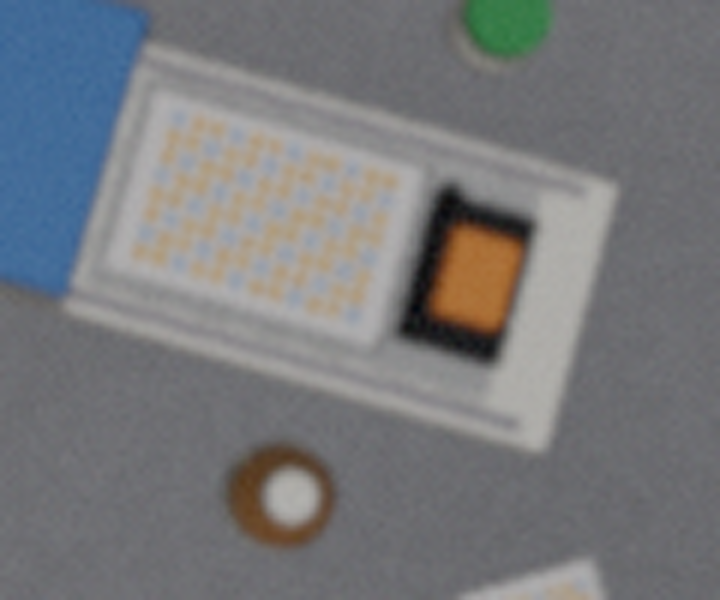

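The crop shows the seated white plate at (265,215), button at (478,275), wall left of it at (425,265). The carriage plate is confirmed as the one meant.

```bash
python3 - <<'E'
from h import *
for n in("top","side"):
    d=np.load(n+".npz");im=d["image"];W=d["W"];hsv=cv2.cvtColor(im,cv2.COLOR_RGB2HSV)
    H,S,V=[hsv[...,i].astype(int) for i in range(3)]
    m=(H<20)&(S>150)&(V>110)&(abs(W[...,0]-.4965)<.04)&(abs(W[...,1]+.187)<.04)
    P=W[m];print(n,m.sum(),P.mean(0),np.percentile(P[:,2],[5,50,95]),cv2.minAreaRect(P[:,:2].astype(np.float32)*1000))
    m=(H>95)&(H<120)&(S>120)&(W[...,0]>.4)&(W[...,0]<.65)&(abs(W[...,1])<.2);P=W[m]
    print("roof",P.mean(0),cv2.minAreaRect(P[:,:2].astype(np.float32)*1000))
print(cams.capture("wrist")["T_tool_cam"])
E
```

```text
top 183 [ 0.49590367 -0.18618829  0.06212538] [0.05266824 0.06274481 0.06674987] ((497.6024475097656, -186.08981323242188), (36.1259765625, 41.80331802368164), 72.06880187988281)
roof [0.56539398 0.05161132 0.10666305] ((547.2911376953125, -16.124008178710938), (305.4595642089844, 126.51884460449219), 73.50566864013672)
side 101 [ 0.49080238 -0.18877305  0.06595436] [0.05794677 0.06472356 0.08567605] ((494.35736083984375, -183.1455078125), (35.670204162597656, 62.436763763427734), 75.4604721069336)
roof [0.56148384 0.0560842  0.10684835] ((547.0201416015625, -17.816299438476562), (306.940185546875, 132.4342041015625), 73.25244903564453)
[[-1.57917810e-05 -9.63778163e-01 -2.66705177e-01  7.23573106e-02]
 [ 9.99999984e-01 -6.24930849e-05  1.66617275e-04  2.30209580e-04]
 [-1.77249320e-04 -2.66705171e-01  9.63778149e-01 -1.37099061e-01]
 [ 0.00000000e+00  0.00000000e+00  0.00000000e+00  1.00000000e+00]]
```

Emit:
apply_moves(
  targets=[
    {"dp":[0.02,-0.03,0],"yaw":-5},
    {"dp":[0.04,-0.06,0],"yaw":-10},
    {"dp":[0.06,-0.095,0],"yaw":-15},
    {"dp":[0.08,-0.13,0],"yaw":-20},
    {"dp":[0.1,-0.165,0],"yaw":-25},
    {"dp":[0.12,-0.2,0],"yaw":-30},
    {"dp":[0.14,-0.235,0],"yaw":-35},
    {"dp":[0.155,-0.27,0],"yaw":-40},
    {"dp":[0.17,-0.305,0],"yaw":-45},
    {"dp":[0.18,-0.34,0],"yaw":-50},
    {"dp":[0.19,-0.375,0],"yaw":-55},
    {"dp":[0.2,-0.41,0],"yaw":-60},
    {"dp":[0.205,-0.445,0],"yaw":-65},
    {"dp":[0.21,-0.48,0],"yaw":-70},
    {"dp":[0.215,-0.515,0],"yaw":-75},
    {"dp":[0.22,-0.55,0],"yaw":-80},
    {"dp":[0.22,-0.585,0],"yaw":-82.5},
    {"dp":[0.22,-0.62,0],"yaw":-82.5},
    {"dp":[0.22,-0.655,0],"yaw":-82.5},
    {"dp":[0.22,-0.69,0],"yaw":-82.5},
  ],
  grip=1,
  squeeze=10,
)

```text
time_s: 1.82
tcp_pos: [0.4934, -0.0748, 0.2486]
eef_rot: [-180.0, 0.0, -106.4]
contact_force: [1.0, -0.2, 0.2]
gripper_width: 0.0005
gripper_force: 0.0
```

Emit:
apply_moves(
  targets=[
    {"dp":[0.001,-0.03,-0.01],"yaw":0},
    {"dp":[0.002,-0.06,-0.025],"yaw":0},
    {"dp":[0.003,-0.085,-0.045],"yaw":0},
    {"dp":[0.003,-0.109,-0.07],"yaw":0},
    {"dp":[0.003,-0.109,-0.1],"yaw":0},
    {"dp":[0.003,-0.109,-0.125],"yaw":0},
    {"dp":[0.003,-0.109,-0.125],"yaw":0},
    {"dp":[0.003,-0.109,-0.125],"yaw":0},
  ],
)

```text
time_s: 2.48
tcp_pos: [0.4961, -0.1823, 0.1229]
eef_rot: [179.8, -0.1, -106.4]
contact_force: [-0.1, -0.4, 0.9]
gripper_width: 0.0002
gripper_force: 0.0
```

```bash
python3 - <<'E'
from h import *
s=get_state();print(s["tcp_pos"],s["eef_rot"],s["contact_force"])
c=cams.capture("wrist");T=np.array(c["T_tool_cam"])
Rw=Ro.from_euler("xyz",s["eef_rot"],degrees=True).as_matrix()
R=Rw@T[:3,:3];t=Rw@T[:3,3]+s["tcp_pos"]
c["R"]=R.T;c["t"]=-R.T@t
W=pts(c);im=c["image"];hsv=cv2.cvtColor(im,cv2.COLOR_RGB2HSV);H,S,V=[hsv[...,i].astype(int) for i in range(3)]
m=(H<20)&(S>150)&(V>110)&(abs(W[...,2]-.064)<.006);P=W[m]
e=np.array([.284,.959]);x=np.array([.959,-.284])
q=P[:,:2]-s["tcp_pos"][:2]
print(m.sum(),P.mean(0),np.median(P[:,2]),"along",np.percentile(q@e,[0.5,99.5]),"across",np.percentile(q@x,[.5,99.5]))
m=(V<60)&(abs(W[...,2]-.083)<.006);P=W[m];q=P[:,:2]-s["tcp_pos"][:2]
if m.any():print("wall",m.sum(),np.percentile(q@e,[1,50,99]),np.percentile(q@x,[1,99]))
cv2.imwrite("pics/w1.png",im[...,::-1])
E
```

```text
[ 0.49607623 -0.18227162  0.12285299] [ 1.79824122e+02 -6.65447156e-02 -1.06442235e+02] [-0.09732148 -0.37316494  0.92084544]
1976 [ 0.49537886 -0.19256369  0.06452712] 0.06475056644779884 along [-0.02196795  0.00597473] across [-0.01721742  0.02218526]
wall 13 [0.01363228 0.01432771 0.01501829] [0.00011983 0.00081344]
```

View pics/w1.png

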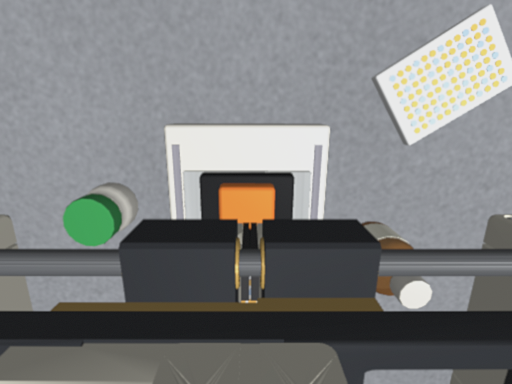

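The wrist view shows the button at (247,205) ahead of the fingers, with the jar at (93,220) and the bottle at (415,290), both clear of the fingers. The button centre is 2 mm across and 6 mm behind the TCP, and the wall face is 14 mm ahead. I'll press now.

Emit:
apply_moves(
  targets=[
    {"dp":[0.002,-0.001,-0.015],"yaw":0},
    {"dp":[0.002,-0.001,-0.028],"yaw":0},
    {"dp":[0.002,-0.001,-0.034],"yaw":0},
    {"dp":[0.002,-0.001,-0.037],"yaw":0},
    {"dp":[0.002,-0.001,-0.04],"yaw":0},
    {"dp":[0.002,-0.001,-0.043],"yaw":0},
    {"dp":[0.002,-0.001,-0.045],"yaw":0},
    {"dp":[0.002,-0.001,-0.045],"yaw":0},
    {"dp":[0.002,-0.001,-0.045],"yaw":0},
    {"dp":[0.002,-0.001,-0.045],"yaw":0},
  ],
)

```text
time_s: 3.37
tcp_pos: [0.4996, -0.183, 0.0792]
eef_rot: [-179.9, 0.0, -106.4]
contact_force: [0.2, 3.2, 4.0]
gripper_width: 0.0005
gripper_force: 2.0
```

Emit:
apply_moves(
  targets=[
    {"dp":[0,0,-0.001],"yaw":0},
    {"dp":[0,0,-0.002],"yaw":0},
    {"dp":[0,0,-0.002],"yaw":0},
    {"dp":[0,0,-0.002],"yaw":0},
  ],
)

```text
time_s: 3.7
tcp_pos: [0.4997, -0.183, 0.0772]
eef_rot: [-179.9, 0.0, -106.4]
contact_force: [-0.4, 3.6, 9.2]
gripper_width: 0.0004
gripper_force: 4.4
```

Emit:
apply_moves(
  targets=[
    {"dp":[0.0006,0.0019,0],"yaw":0},
    {"dp":[0.0011,0.0038,0],"yaw":0},
    {"dp":[0.0017,0.0058,0],"yaw":0},
    {"dp":[0.0028,0.0096,0],"yaw":0},
    {"dp":[0.0043,0.0144,0],"yaw":0},
    {"dp":[0.0057,0.0192,0],"yaw":0},
    {"dp":[0.0071,0.024,0],"yaw":0},
    {"dp":[0.0085,0.0288,0],"yaw":0},
    {"dp":[0.0085,0.0288,0],"yaw":0},
    {"dp":[0.0085,0.0288,0],"yaw":0},
  ],
)

```text
time_s: 4.53
tcp_pos: [0.5082, -0.1543, 0.0772]
eef_rot: [-179.9, 0.0, -106.4]
contact_force: [-0.1, 1.5, 7.9]
gripper_width: 0.0003
gripper_force: 4.2
```

Emit:
apply_moves(
  targets=[
    {"dp":[0.0011,0.0038,0],"yaw":0},
    {"dp":[0.0028,0.0096,0],"yaw":0},
    {"dp":[0.0045,0.0153,0],"yaw":0},
    {"dp":[0.0062,0.0211,0],"yaw":0},
    {"dp":[0.0079,0.0268,0],"yaw":0},
    {"dp":[0.0097,0.0326,0],"yaw":0},
    {"dp":[0.0114,0.0384,0],"yaw":0},
    {"dp":[0.0131,0.0441,0],"yaw":0},
    {"dp":[0.0148,0.0499,0],"yaw":0},
    {"dp":[0.0165,0.0556,0],"yaw":0},
    {"dp":[0.0182,0.0614,0],"yaw":0},
    {"dp":[0.0199,0.0671,0],"yaw":0},
    {"dp":[0.0216,0.0729,0],"yaw":0},
    {"dp":[0.0227,0.0767,0],"yaw":0},
    {"dp":[0.0227,0.0767,0],"yaw":0},
    {"dp":[0.0227,0.0767,0],"yaw":0},
  ],
)

```text
time_s: 5.87
tcp_pos: [0.5311, -0.0774, 0.0773]
eef_rot: [-179.9, 0.0, -106.4]
contact_force: [-0.1, 2.2, 8.3]
gripper_width: 0.0003
gripper_force: 3.9
```

```bash
python3 - <<'E'
from h import *
s=get_state();print(s["tcp_pos"],s["contact_force"])
c=cams.capture("wrist");cv2.imwrite("pics/w2.png",c["image"][...,::-1])
E
```

```text
[ 0.53114819 -0.07742985  0.07726168] [-0.13807957  2.20053496  8.27713393]
```

View pics/w2.png

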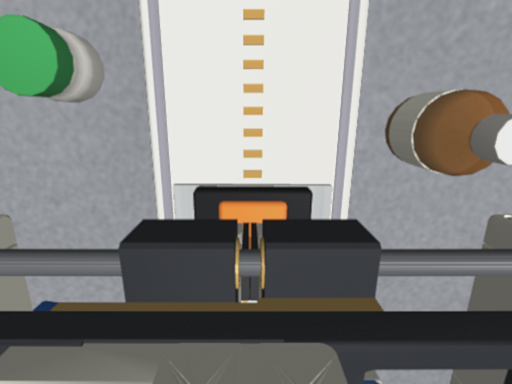

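The wrist view shows the carriage following, with the button at (252,210) under the fingers. The bottle and jar are undisturbed. I'll finish the last stretch slowly.

Emit:
apply_moves(
  targets=[
    {"dp":[0.0011,0.0038,0],"yaw":0},
    {"dp":[0.0023,0.0077,0],"yaw":0},
    {"dp":[0.0034,0.0115,0],"yaw":0},
    {"dp":[0.0043,0.0144,0],"yaw":0},
    {"dp":[0.0048,0.0163,0],"yaw":0},
    {"dp":[0.0054,0.0182,0],"yaw":0},
    {"dp":[0.006,0.0201,0],"yaw":0},
    {"dp":[0.0062,0.0211,0],"yaw":0},
    {"dp":[0.0062,0.0211,0],"yaw":0},
    {"dp":[0.0062,0.0211,0],"yaw":0},
  ],
)

```text
time_s: 6.75
tcp_pos: [0.5368, -0.0574, 0.0772]
eef_rot: [-179.9, -0.1, -106.4]
contact_force: [0.9, -3.8, 7.4]
gripper_width: 0.0007
gripper_force: 3.9
```

Emit:
apply_moves(
  targets=[
    {"dp":[0.0003,0.001,0],"yaw":0},
    {"dp":[0.0006,0.0019,0],"yaw":0},
    {"dp":[0.0009,0.0029,0],"yaw":0},
    {"dp":[0.0011,0.0038,0],"yaw":0},
    {"dp":[0.0011,0.0038,0],"yaw":0},
    {"dp":[0.0011,0.0038,0],"yaw":0},
  ],
)

```text
time_s: 7.25
tcp_pos: [0.5371, -0.055, 0.0771]
eef_rot: [180.0, -0.2, -106.4]
contact_force: [0.1, -11.5, 8.4]
gripper_width: 0.0002
gripper_force: 7.0
```

Emit:
apply_moves(
  targets=[
    {"dp":[0.0003,0.001,0],"yaw":0},
    {"dp":[0.0006,0.0019,0],"yaw":0},
    {"dp":[0.0009,0.0029,0],"yaw":0},
    {"dp":[0.0009,0.0029,0],"yaw":0},
    {"dp":[0.0009,0.0029,0],"yaw":0},
  ],
)

```text
time_s: 7.67
tcp_pos: [0.5371, -0.0548, 0.0772]
eef_rot: [179.9, -0.4, -106.5]
contact_force: [1.2, -28.8, 9.9]
gripper_width: 0.0003
gripper_force: 14.8
```

The force rose to 29 N with no further motion, so the carriage is at the end stop. I'll ease the push, then lift.

Emit:
apply_moves(
  targets=[
    {"dp":[-0.0006,-0.0019,0],"yaw":0},
    {"dp":[-0.001,-0.0033,0],"yaw":0},
    {"dp":[-0.001,-0.0033,0],"yaw":0},
    {"dp":[-0.001,-0.0033,0.003],"yaw":0},
    {"dp":[-0.001,-0.0033,0.006],"yaw":0},
    {"dp":[-0.001,-0.0033,0.01],"yaw":0},
    {"dp":[-0.001,-0.0033,0.015],"yaw":0},
    {"dp":[-0.002,-0.0066,0.025],"yaw":0},
    {"dp":[-0.003,-0.01,0.045],"yaw":0},
    {"dp":[-0.003,-0.01,0.075],"yaw":0},
    {"dp":[-0.01,-0.035,0.1],"yaw":0},
    {"dp":[-0.02,-0.07,0.11],"yaw":0},
    {"dp":[-0.02,-0.07,0.11],"yaw":0},
    {"dp":[-0.02,-0.07,0.11],"yaw":0},
  ],
)

```text
time_s: 8.83
tcp_pos: [0.5182, -0.121, 0.188]
eef_rot: [-179.9, 0.1, -106.6]
contact_force: [0.3, 0.1, -1.2]
gripper_width: 0.0007
gripper_force: 0.0
```

```bash
python3 - <<'E'
from h import *
s=get_state();print(s["tcp_pos"],s["contact_force"])
for n in("wrist","side"):
    c=cams.capture(n)
    if n=="wrist":
        T=np.array(c["T_tool_cam"]);Rw=Ro.from_euler("xyz",s["eef_rot"],degrees=True).as_matrix()
        R=Rw@T[:3,:3];t=Rw@T[:3,3]+s["tcp_pos"];c["R"]=R.T;c["t"]=-R.T@t
    W=pts(c);im=c["image"];hsv=cv2.cvtColor(im,cv2.COLOR_RGB2HSV);H,S,V=[hsv[...,i].astype(int) for i in range(3)]
    m=(H<20)&(S>170)&(V>110)&(abs(W[...,0]-.534)<.04)&(abs(W[...,1]+.063)<.045)&(abs(W[...,2]-.06)<.012);P=W[m]
    q=P[:,:2]-np.array([.496,-.187])
    print(n,m.sum(),P.mean(0),np.median(P[:,2]),np.percentile(q@[.284,.959],[.5,99.5]))
    cv2.imwrite(f"pics/{n}3.png",im[...,::-1])
a=cv2.imread("pics/wrist3.png");b=cv2.imread("pics/side3.png")[100:292,150:406]
cv2.imwrite("pics/f3.png",np.hstack([cv2.resize(a,(400,300)),cv2.resize(b,(400,300))]))
E
```

```text
[ 0.51821626 -0.12103292  0.18803335] [ 0.27064046  0.11369351 -1.21767339]
wrist 17 [ 0.53299519 -0.07426401  0.06456908] 0.06467898897174026 [0.11279799 0.12590136]
side 129 [ 0.52915429 -0.06545701  0.06309638] 0.06394771783759066 [0.11233404 0.13677794]
```

View pics/f3.png

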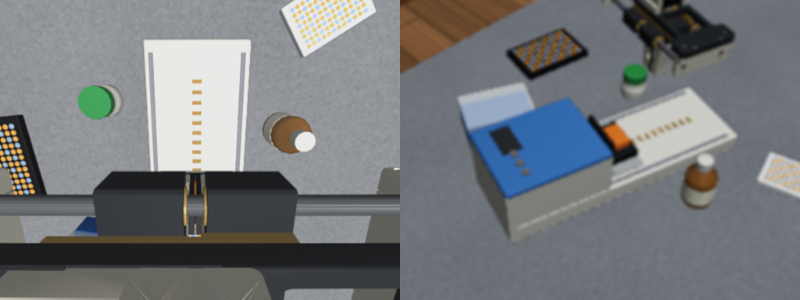

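The button is back up at 64.7 mm, the same height as before, and has travelled about 130 mm. The arm is clear, and the bottle, jar and tip box are where they were.

```bash
python3 -c "
from plant import r
print(r.close_job())"
```

```text
the job is handed in; nothing more can be done
None
```

The carriage is fully home at its end stop with the button sprung back up. The bottle, jar and tip box look undisturbed, the arm is clear and the job is handed in; the plate is under the hood, so I couldn't check its seating at the end.

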